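Drive the stuck dowel out of the bearing block

ROBOT

A 6-joint arm with a two-finger parallel gripper is mounted at the origin on a cart in front of the work surface, level with it; the furniture and walls round the work are solid. World frame = base frame: x ahead of the robot, y to its left, z up, the work surface at z = 0. Lengths are in m, angles in rad, forces in N, time in s.
With the tool pointing down it reaches from about 0.375 to 0.9 m from the base axis. Payload 3.1 kg.
Tool frame: the origin (TCP) lies between the finger pads; the fingertips stand 22 mm ahead of it and the grasp point (between the pads) lies 3 mm ahead of it; z points along the fingers, y is the line along which they close (so a half turn about z gives the same grasp; the last joint's range is limited). The gripper opens to 87 mm and grips with 3 to 60 N. Pads are 19 mm wide; open, the fingers measure 117 mm over their backs; the gripper's body (75 mm by 190 mm) begins 51 mm behind the grasp point.
Start: joints at [1.028, 0.527, 1.433, -0, 1.181, -0.178], TCP at [0.222, 0.584, 0.213] pointing down, gripper open.
Joint ranges: [-3.08, 3.08], [-0.75, 2.2], [0.22, 2.44], [-1.43, 4.57], [0, 2.65], [-2.85, 2.85]. Speed limits (rad/s): [2.79, 2.79, 3.14, 3.14, 3.14, 3.14].

INTERFACE

Orientations are given as a unit quaternion [x, y, z, w].
In Python, from rig import robot gives the robot as it stands.
- The arm moves only by the tool move_arm, never from a script. Its argument "series" is text: rows parted by semicolons, each of 6 numbers parted by spaces: the shift along the tool's x, y, z in mm, then the turn, a rotation vector about the tool's x, y, z in degrees. In form: dx dy dz ax ay az; .... A call has 1 to 8 rows; each row is the pose to reach, as a shift and turn from the pose commanded when the call began, along the tool's axes at that moment; what a row does not reach only later rows make up. A row lasts 1/12 s, in which the tool goes at most 41.7 mm and 7.16 degrees, less where a joint would pass 70% of its speed; a pose out of reach is approached as far as the arm can. A call with a gripper value outside its range is refused whole. "jaw" is the opening, from 0 (shut) to 1 (fully open), set as the call begins (left out, the last holds). The fingers move at their own pace and stop on an object; "newtons" is the grip in N (left out, the last holds). Time passes only in rows, so rows that repeat a pose let the fingers close. It gives the time, the measured TCP pose, the force, the opening and the grip force at its end, in the units of the state.
- robot.get_obs(): the state, without advancing time (a new reading comes with each control period).
- robot.camera(name): name is "side" or "top"; returns a dict with "img" (480x640x3 uint8, red, green, blue), "mtx" (3x3 intrinsics, pixels), "world_to_cam" (4x4, takes a point from world to camera coordinates). Camera axes: x right, y down, z forward; pixel columns grow to the right and rows downward; lengths in m; the calibration is good to about 2 mm. A picture is of the moment at which its call begins. There is no depth.
- robot.hand_in(): hands the job in; it is judged then, once.
Trained networks look in a picture, given as the dict that the camera call returned (one of the last four; its "shot" number tells which), for a name from the list of things; names that differ only in an ending like _2 or _b are one class to them, and where a whole thing is asked for, a point or a joint stands for the part that bears it (a point fixed in the world has none). Each returns a list of dicts, best first, with "p" (0 to 1); they miss things now and then, are a little off and sometimes report something else, mostly with a low value. They report only what shows in the picture. A call takes as long as a camera call. They do not tell look-alikes from the thing itself.
- robot.search_frame(picture, thing): "xyz" ([x, y, z] in m, in world coordinates, good to about 4 mm: the middle of the surface that is visible of it).
- robot.tip_of(picture, thing): "xyz" ([x, y, z] in m, in world coordinates, good to about 4 mm: a listed point, or the origin of a listed thing).
The state is a dict: "time": time; "q": joint angles; "joint_velocities": joint speeds; "joint_torque": joint torques, N m; "position": TCP position; "tool_rot": TCP orientation; "ft_force": force on the tool from outside, world axes, zero at the start; "moment": the same for the moment, N m; "grip_width": finger opening in m; "grip_force": force on a finger pad.
Only numpy, scipy, OpenCV 4.12 (cv2) and the standard library are available. Lean on these libraries where they do the work, as an engineer would, in place of code of your own. Each camera call takes 0.05 s, during which the arm holds its last target. There are 200 camera calls.

TASK

A wooden dowel is stuck deep in the bore of the steel bearing block. Take the drift rod from its wooden cradle by the shaft, push its nose about halfway into the bore and let go; then take a fresh hold on the wooden handle behind the collar and push the rod steadily home until the collar sits hard against the adjusting sleeve that stands out of the block's mouth, which drives the dowel out at the far side. Push gently by feel (a push of about 20 N is enough) and never ram or wedge the rod in the block, leave the rod there and let go of it, and do not disturb the things lying around.

Things in the scene. Friction and masses are not known exactly. Their poses are not given: they have to be found in the camera images.
- rod: Drift rod, about 0.25 kg, round: steel shaft 14 mm thick, 150 mm long, nose tapering to 7 mm over its last 5 mm; steel collar 30 mm across, 8 mm thick; pale wooden handle 22 mm thick, 75 mm long. Origin on the axis at the collar's front face; x along the rod to the nose (shaft x = 0 to 150 mm, collar 0 to -8, handle -8 to -83); y, z arbitrary about the axis. Balances near x = +30 mm.
- rod_nose (a point): Tip of the rod's nose, on its axis, 150 mm ahead of the collar face.
- rod_handle (a point): Point on the rod's axis in the middle of the wooden handle, 45 mm behind the front face of the collar. Let go partway in, the rod stays but droops in its clearance, handle a few mm low (about 0.02 to 0.05 rad); pushed so, or out of line, it wedges. Held level its shaft rests on the floor of the bore, axis about 49 mm above the bench. Light side and up-down loads mean it runs free.
- cradle: Fixed wooden cradle: base board 215 x 70 x 16 mm, two V-notched posts 18 mm thick, 50 mm wide, about 73 mm high. Origin on the bench below the rod's collar face at the start; x along the rod to its nose. The rod starts level, axis 62 mm above the bench, resting at x = +110 mm (shaft) and -45 mm (handle); between the posts it is free, with 46 mm of air below its axis.
- block: Grey steel bearing block with a cover plate fixed to the bench: body 150 x 66 mm, top 87 mm above the bench, on a flange 190 x 110 x 12 mm with four bolt heads. Origin on the bench under its centre; x along the level bore from mouth to exit, z up. The bore goes right through: 150 mm long, 15.8 mm wide, axis 50 mm above the bench.
- bore_mouth (a point): Centre of the bore's mouth in the end face of the block; axes as the block's (x into the bore). A steel adjusting sleeve, 36 mm across with a 17 mm hole, stands out of this face around the bore by 4 to 30 mm, different each time and not measured: it must be felt (or seen). It is locked; the collar comes to sit on its end (the judge's sleeve_face).
- bore_exit (a point): Centre of the bore's far opening, 150 mm from the mouth.
- dowel (a joint): Stuck wooden dowel, 13 mm thick, 45 mm long, inside the bore. Value in m: how far its near face lies past the middle of the bore (75 mm + value from the mouth); -0.005 to 0.015 at the start, 0.045 to 0.071 with the rod fully home. It slides under a stiff drag of about 7 N (more when pushed fast), stays where it is left, and nothing stops it before the collar sits.
- screw_tin: Open round tin of screws, 74 mm across, 42 mm high, loose bystander. Origin under its middle.
- pliers: Pliers lying flat, 57 x 186 x 13 mm, loose bystander. Origin under the middle.
- sanding_block: Sanding block, 60 x 110 x 30 mm, loose bystander. Origin under its middle.
Things that resemble listed ones, but are neither listed nor needed, are in the scene too. Of the things that look like the block, the larger one is meant.

How it is judged:
On the way, in this order (a step that is already met when the one before it is completed fails the run):
1. the rod's nose is partway in the bore (35 to 105 mm deep), straight, and nothing holds the rod (x of rod_nose in the frame of bore_mouth between 0.035 and 0.105 m and angle between the x axis of rod and the x axis of block, either way round below 0.12 rad and contact force between the fingers and rod below 0.1 N), for 0.2 s.
2. the fingers hold the handle behind the collar while the rod is still partway in (contact force between the fingers and rod above 2 N and x of the grasp point in the frame of rod between -0.11 and -0.008 m and x of rod in the frame of bore_mouth below -0.035 m), for 0.1 s.
At the end, for the whole second after the job is handed in: The rod is fully home and straight in the bore: the centre of the collar's front face is within 2 mm of the centre of the sleeve's end face, so that the collar sits on the sleeve, the dowel has been driven on (joint above 0.040, standing out of the far side), the rod is at rest and released (distance between rod and sleeve_face below 0.002 m and angle between the x axis of rod and the x axis of block, either way round below 0.06 rad and y of rod in the frame of bore_mouth between -0.004 and 0.004 m and z of rod in the frame of bore_mouth between -0.004 and 0.004 m and value of joint dowel above 0.04 m and linear speed of rod below 0.02 m/s and contact force between the fingers and rod below 0.1 N); the robot touches nothing.
It fails at once if the rod and the block (with its dowel) press on each other with more than 45 N (contact force between rod and block above 45 N).
It fails at once if the screw tin is moved by more than 20 mm (distance of screw_tin from where it was at the start of the episode above 0.02 m).
It fails at once if the pliers is moved by more than 20 mm (distance of pliers from where it was at the start of the episode above 0.02 m).
It fails at once if the sanding block is moved by more than 20 mm (distance of sanding_block from where it was at the start of the episode above 0.02 m).
It also fails if it takes over 61 s, if anything falls off the work surface, if the arm or the gripper's body presses on something with over 40 N, if the wrist force passes 120 N, or if a joint passes its speed limit or range.

## Working session

There is one attempt and no reset: what is moved stays moved. The work goes in short steps, Python scripts to look and compute and a tool call to move; the robot and the scene stay as the last step left them, time stands still between calls to the robot, and variables do not carry over. Pictures are saved under pics/ and viewed, at most 13 in all, crops included, and the job is handed in when it is done.

Besides the shell and the picture viewer there is one more tool, called as name(argument=value, ...), one argument or row to a line, values as JSON. move_arm: Moves the arm, as the interface text tells. Its arguments: {"type":"object","properties":{"series":{"type":"string"},"jaw":{"type":"number"},"newtons":{"type":"number"}},"required":["series"]}

```bash
mkdir -p pics; cat > h.py <<'E'
import numpy as np, cv2
from rig import robot
def save(c,n,crop=None,s=1):
    im=c["img"][:,:,::-1]
    if crop: im=im[crop[1]:crop[3],crop[0]:crop[2]]
    cv2.imwrite(f"pics/{n}.png",cv2.resize(im,None,fx=s,fy=s,interpolation=cv2.INTER_CUBIC))
def px(c,P):
    P=np.atleast_2d(P); T=c["world_to_cam"]; q=(P@T[:3,:3].T+T[:3,3])@c["mtx"].T
    return q[:,:2]/q[:,2:]
def ray(c,u,z):
    T=c["world_to_cam"];R=T[:3,:3];o=-R.T@T[:3,3]
    d=R.T@np.linalg.inv(c["mtx"])@np.array([u[0],u[1],1.]); return o+d*(z-o[2])/d[2]
E
python3 - <<'E'
from h import *
cs={n:robot.camera(n) for n in("side","top")}
for n,c in cs.items():
    save(c,n+"0")
    print(n,(-c["world_to_cam"][:3,:3].T@c["world_to_cam"][:3,3]).round(3))
    for t in["rod","rod_nose","rod_handle","cradle","block","bore_mouth","bore_exit","screw_tin","pliers","sanding_block"]:
        for r in robot.tip_of(c,t)[:3]: print(t,np.round(r["xyz"],4),round(r["p"],2),px(c,r["xyz"]).round(0)[0])
print(robot.get_obs())
E
```

```text
side [ 0.15  -1.077  0.755]
rod [ 0.4571 -0.3152  0.0594] 0.87 [362. 332.]
rod_nose [ 0.4972 -0.1715  0.0633] 0.78 [356. 284.]
rod_nose [ 0.4507 -0.3637  0.0628] 0.63 [368. 348.]
rod_handle [ 0.4516 -0.3596  0.0652] 0.6 [368. 345.]
cradle [ 0.5245  0.2727 -0.0011] 0.59 [312. 212.]
block [ 3.485e-01  2.572e-01 -3.000e-04] 0.92 [250. 223.]
block [ 0.5219  0.2723 -0.002 ] 0.74 [311. 212.]
bore_mouth [0.3312 0.2038 0.0389] 0.89 [247. 220.]
bore_mouth [0.5117 0.1911 0.0507] 0.74 [315. 209.]
bore_exit [0.5252 0.3419 0.0536] 0.76 [305. 184.]
bore_exit [0.3589 0.3078 0.0385] 0.71 [250. 201.]
screw_tin [ 0.6732 -0.1911  0.0025] 0.82 [434. 298.]
pliers [ 0.468  -0.0389 -0.0041] 0.62 [324. 277.]
sanding_block [ 0.6015 -0.0446 -0.0033] 0.65 [379. 269.]
top [0.449 0.026 1.374]
rod [ 0.4631 -0.3154  0.0651] 0.81 [463. 252.]
rod_nose [ 0.4972 -0.1729  0.0622] 0.71 [398. 237.]
rod_handle [ 0.4522 -0.3642  0.0625] 0.9 [485. 257.]
cradle [ 4.624e-01 -3.182e-01  2.000e-04] 0.95 [457. 253.]
block [0.3466 0.2533 0.0016] 0.96 [211. 304.]
block [0.5171 0.2704 0.0012] 0.75 [204. 230.]
block [ 6.024e-01 -4.6
[... 481 characters left out ...]
ay([ 1.02849627e+00,  5.27483805e-01,  1.43270212e+00, -9.91030958e-06,
        1.18140114e+00, -1.78504221e-01]), 'joint_velocities': array([ 1.70556677e-05, -1.23995867e-03,  1.06010501e-03, -9.93882048e-04,
       -5.60327971e-04,  9.75872697e-04]), 'joint_torque': array([-1.83152531e-05, -4.40026510e+01, -1.76983452e+01,  6.31338079e-02,
        5.05711720e-02, -3.44696218e-05]), 'position': array([0.2223553 , 0.58408332, 0.21265768]), 'tool_rot': array([1.80894653e-01, 9.83502478e-01, 9.95600723e-07, 5.27414770e-06]), 'ft_force': array([-0.34923825, -0.02014946,  0.38775597]), 'moment': array([ 0.0591567 ,  0.01206925, -0.01703895]), 'grip_force': 0.0, 'grip_width': 0.08728624060868981}
```

View pics/top0.png

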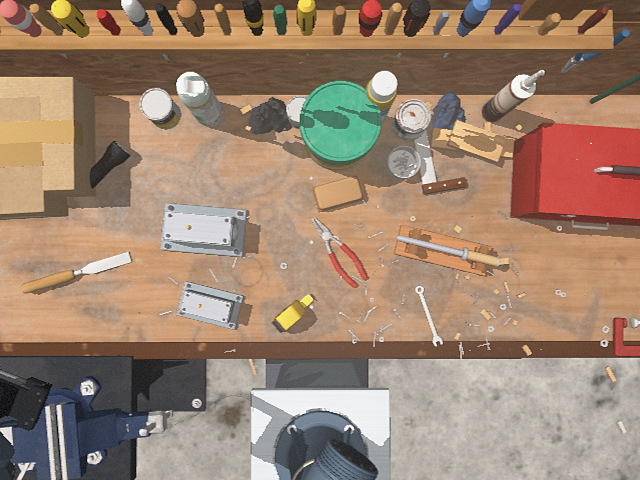

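View pics/side0.png

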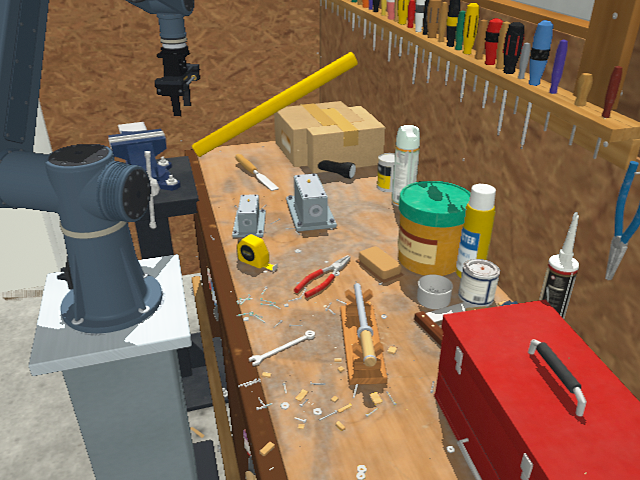

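```bash
python3 - <<'E'
import cv2,numpy as np
a=cv2.imread("pics/top0.png")[180:330,130:260]; cv2.imwrite("pics/crop_top.png",cv2.resize(a,None,fx=4,fy=4,interpolation=cv2.INTER_CUBIC))
E
```

```text
(no output)
```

View pics/crop_top.png

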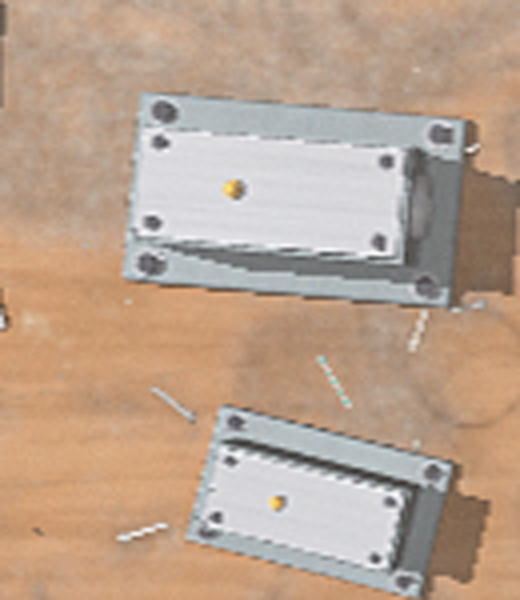

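```bash
cat > model.py <<'E'
from h import *
def rect(o,u,x0,x1,w,z):
    v=np.array([-u[1],u[0]]); return np.array([[*(o+u*x+v*y),z] for x,y in((x0,-w),(x1,-w),(x1,w),(x0,w))])
def draw(c,im,P,s,x0,y0,col):
    p=(px(c,P)+.5-[x0,y0])*s-.5
    cv2.polylines(im,[np.round(p*16).astype(int)],True,col,1,cv2.LINE_AA,4)
E
python3 - <<'E'
from model import *
c=robot.camera("top"); s2=robot.camera("side")
f=[(140,93),(468,120),(452,307),(122,280)]
F=[ray(c,(x/4+130,y/4+180),.012) for x,y in f]; print(np.round(F,4), np.mean(F,0))
p=[(150,127),(408,147),(403,263),(138,240)]
P=[ray(c,(x/4+130,y/4+180),.087) for x,y in p]; print(np.round(P,4), np.mean(P,0))
F=np.array(F); d=(F[0]-F[1]+F[3]-F[2])[:2]; u=d/np.linalg.norm(d); o=F.mean(0)[:2]
print("u",u,"o",o,np.degrees(np.arctan2(-u[0],u[1])), "mouth",o-.075*u)
a,b=np.array([.4972,-.172]),np.array([.452,-.362]); r=(a-b)/np.linalg.norm(a-b); ro=(a+b)/2-r*.0525
print("r",r,"ro",ro)
np.savez("est.npz",u=u,o=o,r=r,ro=ro)
out=[]
for cc,boxes in((c,[(150,195,260,265),(385,215,520,285)]),(s2,[(270,160,350,240),(330,270,400,400)])):
  for (x0,y0,x1,y1) in boxes:
    s=min(6,400/(x1-x0),300/(y1-y0)); im=cv2.resize(cc["img"][y0:y1,x0:x1,::-1],None,fx=s,fy=s,interpolation=cv2.INTER_CUBIC)
    D=lambda P,col:draw(cc,im,P,s,x0,y0,col)
    D(rect(o,u,-.095,.095,.055,.012),(0,0,255)); D(rect(o,u,-.075,.075,.033,.087),(0,255,0))
    D(rect(ro,r,0,.15,.007,.062),(0,0,255)); D(rect(ro,r,-.083,-.008,.011,.062),(255,0,0)); D(rect(ro,r,-.008,0,.015,.062),(0,255,0))
    q=np.zeros((300,400,3),np.uint8); q[:im.shape[0],:im.shape[1]]=im[:300,:400]; out.append(q)
cv2.imwrite("pics/ov.png",np.vstack([np.hstack(out[:2]),np.hstack(out[2:])]))
E
```

```text
[[0.5793 0.3587 0.012 ]
 [0.5631 0.1691 0.012 ]
 [0.4552 0.178  0.012 ]
 [0.4713 0.3679 0.012 ]] [0.51719191 0.26842831 0.012     ]
[[0.5534 0.3347 0.087 ]
 [0.5421 0.1939 0.087 ]
 [0.4788 0.1964 0.087 ]
 [0.4918 0.3407 0.087 ]] [0.51653012 0.2664349  0.087     ]
u [0.08474669 0.99640253] o [0.51719191 0.26842831] -4.861458739555914 mouth [0.51083591 0.19369812]
r [0.23143593 0.97285015] ro [ 0.46244961 -0.31807463]
```

View pics/ov.png

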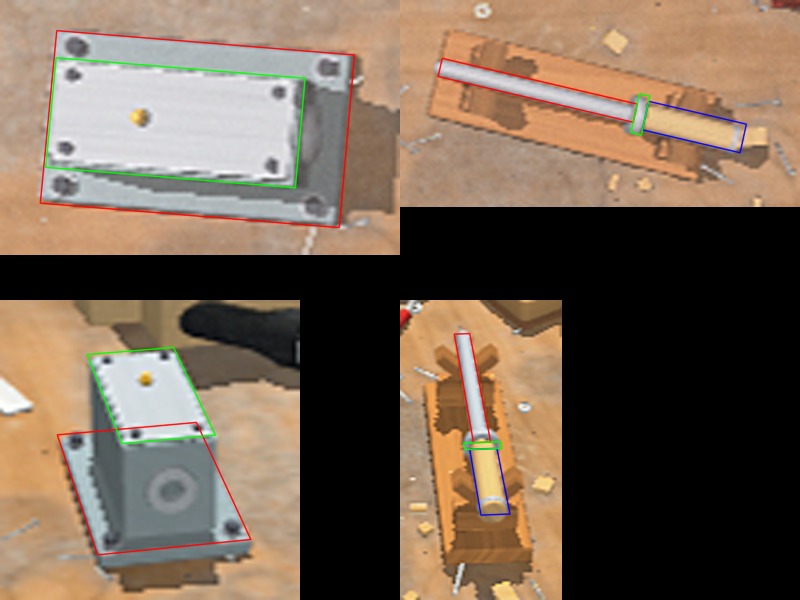

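```bash
cat > go.py <<'E'
from h import *
from scipy.spatial.transform import Rotation as Ro
E=np.load("est.npz")
def goal(p,x):  # TCP p, tool x along horizontal dir x
    x=np.array([x[0],x[1],0.]); x/=np.linalg.norm(x); z=np.array([0,0,-1.]); return np.array(p),Ro.from_matrix(np.c_[x,np.cross(z,x),z])
def rel(p,x,ob=None):
    ob=ob or robot.get_obs(); R=Ro.from_quat(ob["tool_rot"]); P,G=goal(p,x)
    return (R.inv().apply(P-ob["position"])*1000).round(1),(R.inv()*G).as_rotvec(degrees=True).round(2)
E
python3 - <<'E'
from go import *
g=E["ro"]+.035*E["r"]; print(g)
for p in[(.45,.15,.2),(*g,.16),(*g,.065)]: print(rel(p,E["r"]))
E
```

```text
[ 0.47054987 -0.28402488]
(array([-367.2, -324.7,   12.7]), array([ 0.  , -0.  , 82.54]))
(array([-540.8, -723. ,   52.6]), array([ 0.  , -0.  , 82.54]))
(array([-540.8, -723. ,  147.6]), array([ 0.  , -0.  , 82.54]))
```

move_arm(
  series="-367 -325 13 0 0 82.5;-367 -325 13 0 0 82.5;-367 -325 13 0 0 82.5;-367 -325 13 0 0 82.5;-367 -325 13 0 0 82.5;-367 -325 13 0 0 82.5;-367 -325 13 0 0 82.5;-367 -325 13 0 0 82.5",
  jaw=1,
)

```text
time: 1.87
position: [0.3775, 0.2872, 0.2041]
tool_rot: [0.632, 0.775, 0.0, 0.0]
ft_force: [0.6, 1.4, 0.6]
grip_width: 0.0866
grip_force: 0.0
```

```bash
python3 - <<'E'
from go import *
g=E["ro"]+.035*E["r"]; print(robot.get_obs()["time"])
for p in[(*g,.16),(*g,.065)]: print(rel(p,E["r"]))
E
```

```text
1.8667
(array([-578.3,  -23.1,   43.9]), array([ 4.000e-02, -2.000e-02,  2.491e+01]))
(array([-578.3,  -23.2,  138.9]), array([ 4.000e-02, -2.000e-02,  2.491e+01]))
```

move_arm(
  series="-578 -23 44 0 0 25;-578 -23 44 0 0 25;-578 -23 44 0 0 25;-578 -23 44 0 0 25;-578 -23 44 0 0 25;-578 -23 44 0 0 25;-578 -23 44 0 0 25;-578 -23 44 0 0 25",
)

```text
time: 2.53
position: [0.4324, -0.0411, 0.1787]
tool_rot: [0.783, 0.621, 0.0, 0.0]
ft_force: [1.0, 1.0, -0.2]
grip_width: 0.0868
grip_force: 0.0
```

```bash
python3 - <<'E'
from go import *
g=E["ro"]+.035*E["r"]; print(robot.get_obs()["time"])
for p in[(*g,.16),(*g,.065)]: print(rel(p,E["r"]))
E
```

```text
2.5333
(array([-227.9,   92.5,   18.8]), array([ 0.06, -0.  ,  0.22]))
(array([-227.9,   92.4,  113.8]), array([ 0.06, -0.  ,  0.22]))
```

move_arm(
  series="-228 92 19 0 0 0;-228 92 19 0 0 0;-228 92 19 0 0 0;-228 92 19 0 0 0;-228 92 19 0 0 0;-228 92 19 0 0 0;-228 92 19 0 0 0;-228 92 19 0 0 0",
)

```text
time: 3.2
position: [0.4702, -0.2843, 0.1593]
tool_rot: [0.784, 0.62, 0.0, 0.0]
ft_force: [-0.6, 0.2, -0.5]
grip_width: 0.0872
grip_force: 0.0
```

```bash
python3 - <<'E'
from go import *
g=E["ro"]+.035*E["r"]; print(robot.get_obs()["time"])
for p in[(*g,.16),(*g,.065)]: print(rel(p,E["r"]))
c=robot.camera("side"); save(c,"near",(310,220,430,380),3.5)
E
```

```text
3.2
(array([ 0.4,  0.3, -0.7]), array([0.05, 0.02, 0.04]))
(array([ 0.4,  0.2, 94.3]), array([0.05, 0.02, 0.04]))
```

View pics/near.png

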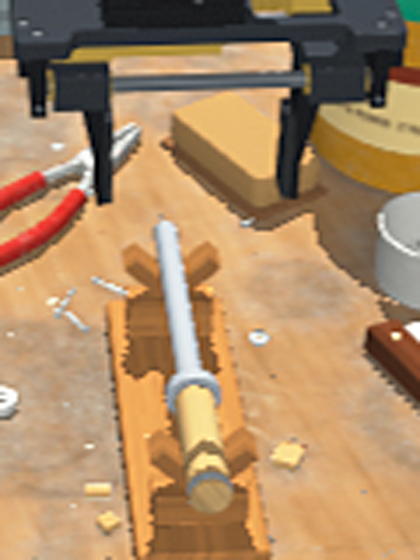

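The gripper (fingers at crop pixels ~(105,200) and (288,195)) straddles the rod shaft (~(180,300)), square to it; descending.

move_arm(
  series="0 0 42 0 0 0;0 0 80 0 0 0;0 0 94 0 0 0;0 0 94 0 0 0",
)

```text
time: 3.58
position: [0.4672, -0.2777, 0.0623]
tool_rot: [0.783, 0.622, -0.001, -0.005]
ft_force: [0.1, 0.3, -0.1]
grip_width: 0.0873
grip_force: 0.0
```

move_arm(
  series="0 0 0 0 0 0;0 0 0 0 0 0;0 0 0 0 0 0;0 0 0 0 0 0;0 0 0 0 0 0;0 0 0 0 0 0;0 0 0 0 0 0;0 0 0 0 0 0",
  jaw=0,
  newtons=25,
)

```text
time: 4.25
position: [0.47, -0.2819, 0.0658]
tool_rot: [0.783, 0.622, 0.0, 0.0]
ft_force: [0.1, -0.4, -0.3]
grip_width: 0.0417
grip_force: 0.0
```

move_arm(
  series="0 0 0 0 0 0;0 0 0 0 0 0;0 0 0 0 0 0;0 0 0 0 0 0;0 0 0 0 0 0;0 0 0 0 0 0;0 0 0 0 0 0;0 0 0 0 0 0",
)

```text
time: 4.92
position: [0.47, -0.2818, 0.0655]
tool_rot: [0.783, 0.622, -0.0, -0.0]
ft_force: [-0.7, -0.1, -0.4]
grip_width: 0.0007
grip_force: 0.0
```

```bash
python3 - <<'E'
from h import *
c=robot.camera("side"); t=robot.camera("top")
a=cv2.resize(c["img"][220:370,310:420,::-1],None,fx=3.6,fy=3.6); b=cv2.resize(t["img"][205:295,380:520,::-1],None,fx=2.8,fy=2.8)
q=np.zeros((540,790,3),np.uint8);q[:540,:396]=a[:540];q[:b.shape[0],398:398+392]=b;cv2.imwrite("pics/miss.png",q)
for n,k in(("side",c),("top",t)):
    for th in("rod","rod_nose","rod_handle"):
        for r in robot.tip_of(k,th)[:2]: print(n,th,np.round(r["xyz"],4),round(r["p"],2))
E
```

```text
side rod [ 0.4602 -0.3168  0.0614] 0.72
side rod_nose [ 0.4525 -0.3608  0.0639] 0.28
side rod_handle [ 0.4522 -0.3605  0.0646] 0.92
side rod_handle [ 0.4697 -0.0391 -0.003 ] 0.2
top rod_nose [ 0.4976 -0.1705  0.0642] 0.67
top rod_nose [ 0.6663 -0.1904  0.0014] 0.55
top rod_handle [5.215e-01 2.694e-01 2.000e-04] 0.29
```

View pics/miss.png

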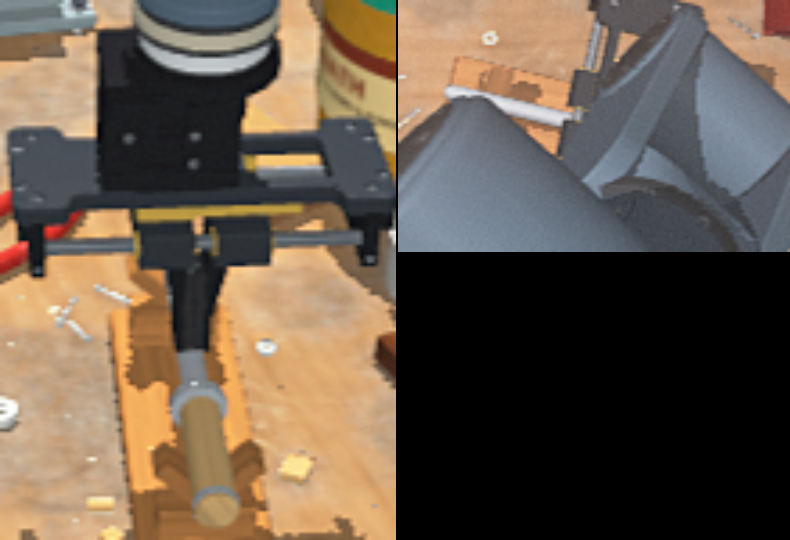

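```bash
python3 - <<'E'
from go import *
c=robot.camera("side"); o=robot.get_obs(); print(o["time"],o["position"],o["grip_width"],o["grip_force"])
R=Ro.from_quat(o["tool_rot"])
for d in(-.05,0,.003,.022): print(d,((px(c,o["position"]+R.apply([0,0,d]))-[310,220])*3.6).round(0))
for x in(-.083,-.008,0,.035,.15): print(x,((px(c,[*(E["ro"]+x*E["r"]),.062])-[310,220])*3.6).round(0))
E
```

```text
5.3667 [ 0.46998082 -0.2817964   0.065544  ] 0.0006722551265614619 0.0
-0.05 [[192. 274.]]
0 [[188. 350.]]
0.003 [[188. 354.]]
0.022 [[187. 382.]]
-0.083 [[219. 513.]]
-0.008 [[200. 410.]]
0 [[198. 400.]]
0.035 [[190. 357.]]
0.15 [[167. 231.]]
```

move_arm(
  series="0 0 -2 0 0 0;0 0 -5 0 0 0;0 0 -5 0 0 0;0 0 -5 0 0 0",
)

```text
time: 5.7
position: [0.4701, -0.282, 0.0708]
tool_rot: [0.783, 0.622, 0.0, 0.0]
ft_force: [-0.4, -0.3, -0.9]
grip_width: 0.0005
grip_force: 0.0
```

```bash
python3 - <<'E'
from h import *
c=robot.camera("side")
save(c,"lift",(330,250,400,380),4.6)
E
```

```text
(no output)
```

View pics/lift.png

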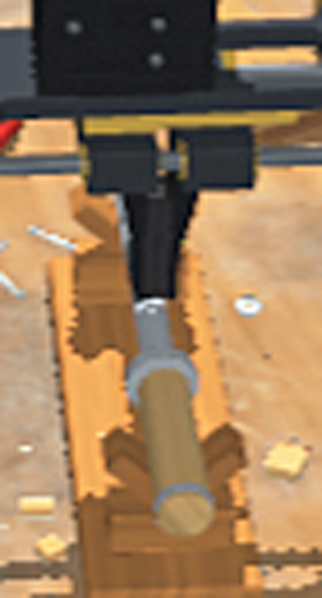

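```bash
python3 - <<'E'
from go import *
c=robot.camera("side"); 
R=Ro.from_quat([.784,.62,0,0]); p=np.array([.4702,-.2843,.1593])
for d in(0,.022):
  for y in(-.05,.05): print(d,y,px(c,p+R.apply([0,y,d])).round(1))
p=np.array([.4701,-.282,.0708])
for d in(0,.003,.022): print(d,((px(c,p+R.apply([0,0,d]))-[330,250])*4.6).round(0))
for n in("side","top"): print(robot.camera(n)["world_to_cam"].round(4).tolist())
o=robot.get_obs(); print(o["joint_torque"].round(2),o["q"].round(4),o["moment"].round(2),o["time"])
E
```

```text
0 -0.05 [[337.6 278.5]]
0 0.05 [[392.  276.8]]
0.022 -0.05 [[337.4 288.3]]
0.022 0.05 [[391.2 286.5]]
0 [[149. 299.]]
0.003 [[149. 305.]]
0.022 [[147. 340.]]
[[0.9557, -0.2943, 0.0083, -0.467], [-0.1437, -0.4908, -0.8594, 0.1417], [0.2569, 0.8201, -0.5113, 1.2306], [0.0, 0.0, 0.0, 1.0]]
[[-0.0031, -1.0, 0.0037, 0.0227], [-0.9986, 0.0029, -0.0523, 0.5199], [0.0523, -0.0039, -0.9986, 1.3492], [0.0, 0.0, 0.0, 1.0]]
[ 0.000e+00 -4.141e+01 -1.042e+01  3.000e-02  7.000e-02  0.000e+00] [-0.7441  0.6342  1.7445 -0.      0.763  -0.5148] [-0.12  0.05 -0.03] 5.9
```

The fingers closed just above the shaft (tips at crop (150,298), where the reported TCP projects, not 22 mm further ahead). So the reported height reads about 22 mm too low, and the fingers look about 3 mm to the right. I'll open, go lower and shift.

move_arm(
  series="0 0 -5 0 0 0;0 -3 -5 0 0 0;0 -3 -5 0 0 0;0 -3 -5 0 0 0;0 -3 -5 0 0 0;0 -3 -5 0 0 0;0 -3 -5 0 0 0;0 -3 -5 0 0 0",
  jaw=0.6,
)

```text
time: 6.57
position: [0.467, -0.2811, 0.0755]
tool_rot: [0.783, 0.622, -0.0, -0.0]
ft_force: [0.3, 0.4, -1.0]
grip_width: 0.0457
grip_force: 0.0
```

move_arm(
  series="0 0 10 0 0 0;0 0 20 0 0 0;0 0 28 0 0 0;0 0 33 0 0 0;0 0 33 0 0 0",
)

```text
time: 6.98
position: [0.466, -0.2802, 0.0407]
tool_rot: [0.783, 0.622, -0.0, -0.002]
ft_force: [-0.8, 0.3, 0.7]
grip_width: 0.0523
grip_force: 0.0
```

move_arm(
  series="0 0 0 0 0 0;0 0 0 0 0 0;0 0 0 0 0 0;0 0 0 0 0 0;0 0 0 0 0 0;0 0 0 0 0 0;0 0 0 0 0 0;0 0 0 0 0 0",
  jaw=0,
  newtons=25,
)

```text
time: 7.65
position: [0.4703, -0.2824, 0.0436]
tool_rot: [0.784, 0.621, 0.002, 0.003]
ft_force: [5.6, 2.0, 0.9]
grip_width: 0.0129
grip_force: 25.0
```

move_arm(
  series="0 3.5 0 0 0 0;0 3.5 -10 0 0 0;0 3.5 -30 0 0 0;0 3.5 -60 0 0 0;0 3.5 -60 0 0 0;0 3.5 -60 0 0 0",
  newtons=35,
)

```text
time: 8.15
position: [0.4709, -0.2825, 0.104]
tool_rot: [0.783, 0.622, 0.0, 0.001]
ft_force: [-0.5, -0.5, -3.9]
grip_width: 0.0129
grip_force: 34.9
```

```bash
python3 - <<'E'
from go import *
o=robot.get_obs(); print(o["time"],o["position"],o["ft_force"],o["grip_width"],o["grip_force"],o["moment"])
for n in("side","top"):
    k=robot.camera(n)
    for th in("rod","rod_nose","rod_handle"):
        for r in robot.tip_of(k,th)[:2]: print(n,th,np.round(r["xyz"],4),round(r["p"],2))
R=Ro.from_quat(o["tool_rot"]); print(R.as_matrix().round(3))
E
```

```text
8.15 [ 0.4709139  -0.28245972  0.10402154] [-0.47191727 -0.45236613 -3.87179817] 0.012854750153026173 34.94747457560152 [-0.07039921  0.0096136   0.01208994]
side rod [ 0.4576 -0.3141  0.1214] 0.62
side rod_nose [ 0.4613 -0.3129  0.001 ] 0.43
side rod_handle [ 0.4498 -0.3624  0.1236] 0.93
top rod_nose [ 0.4986 -0.1718  0.121 ] 0.71
top rod_nose [ 0.5221  0.2712 -0.0012] 0.55
top rod_handle [ 0.668  -0.1919  0.0021] 0.43
[[ 0.227  0.974  0.002]
 [ 0.974 -0.227 -0.002]
 [-0.002  0.002 -1.   ]]
```

```bash
python3 - <<'E'
from go import *
u=E["u"]; m=np.array([.5111,.1942]); print("m",m)
for d,z in((-.06,.104),(-.045,.0316)): print(rel((*(m+u*(d-.114)),z),u))
E
```

```text
m [0.5111 0.1942]
(array([300.5, -43.1,  -2. ]), array([-0.09, -0.06, -8.28]))
(array([315.3, -45.1,  70.4]), array([-0.09, -0.06, -8.28]))
```

move_arm(
  series="30 -4 0 0 0 -2;70 -10 0 0 0 -6;110 -16 0 0 0 -8.3;150 -22 0 0 0 -8.3;190 -27 0 0 0 -8.3;230 -33 0 0 0 -8.3;270 -39 0 0 0 -8.3;295 -42 0 0 0 -8.3",
)

```text
time: 9.22
position: [0.4955, 0.0185, 0.1022]
tool_rot: [0.736, 0.677, -0.0, -0.001]
ft_force: [0.5, -0.6, -2.1]
grip_width: 0.0127
grip_force: 34.9
```

move_arm(
  series="0 0 10 0 0 0;0 0 35 0 0 0;0 0 52 0 0 0;0 0 58 0 0 0;0 0 58 0 0 0;0 0 58 0 0 0",
)

```text
time: 9.72
position: [0.4967, 0.0144, 0.0443]
tool_rot: [0.737, 0.676, -0.0, -0.0]
ft_force: [0.0, 0.9, -3.8]
grip_width: 0.0127
grip_force: 34.9
```

```bash
python3 - <<'E'
from go import *
o=robot.get_obs(); print(o["time"],o["position"],o["ft_force"],o["grip_width"],o["grip_force"],o["moment"])
out=[]
for n,b in(("side",(285,165,385,265)),("top",(190,200,330,270))):
    k=robot.camera(n)
    for th in("rod","rod_nose","rod_handle","bore_mouth"):
        for r in robot.tip_of(k,th)[:2]: print(n,th,np.round(r["xyz"],4),round(r["p"],2))
    s=5 if n=="side" else 2.1
    x0,y0,x1,y1=b; out.append(cv2.resize(k["img"][y0:y1,x0:x1,::-1],None,fx=s,fy=s,interpolation=cv2.INTER_CUBIC))
q=np.zeros((500,796,3),np.uint8)
q[:,:500]=out[0]; q[:out[1].shape[0],502:502+294]=out[1]; cv2.imwrite("pics/pre.png",q)
u=E["u"]; m=np.array([.5111,.1942])
for d,z in((-.045,.0316),): print(rel((*(m+u*(d-.114)),z),u))
E
```

```text
9.7167 [0.49668955 0.01440982 0.04433017] [ 0.01728566  0.85581148 -3.77064903] 0.012691593021427314 34.947530874051154 [-0.04581495  0.0764612  -0.04450247]
side rod [ 0.4861 -0.0201  0.0615] 0.66
side rod [ 6.027e-01 -4.200e-02 -3.000e-04] 0.2
side rod_handle [ 0.4921 -0.0655  0.0632] 0.89
side bore_mouth [0.3326 0.2014 0.0378] 0.84
side bore_mouth [0.5124 0.1914 0.0515] 0.83
top rod_nose [0.509  0.1264 0.0639] 0.61
top rod_handle [ 0.4889 -0.0671  0.0638] 0.75
top bore_mouth [0.512  0.1981 0.0559] 0.58
top bore_mouth [ 0.4876 -0.0667  0.0626] 0.57
(array([20.9, -0.9, 13.2]), array([0.03, 0.  , 0.02]))
```

View pics/pre.png

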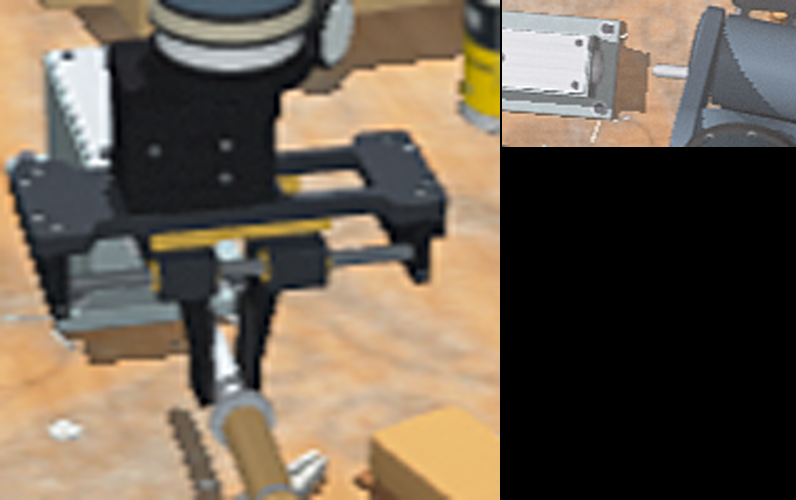

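```bash
python3 - <<'E'
from go import *
k=robot.camera("top"); g=k["img"].astype(int)
u=E["u"]; m=np.array([.5108,.1937]); v=np.array([-u[1],u[0]])
for x in range(262,288,2):
    col=g[222:246,x]; sat=col.max(1)-col.min(1); w=(sat<40)&(col.sum(1)>330); r=np.where(w)[0]
    if len(r):
        P=ray(k,(x,222+r.mean()),.0625)[:2]; print(x,222+r.min(),222+r.max(),(P-m).round(4),"along %.4f off %.4f"%((P-m)@u,(P-m)@v))
E
```

```text
262 231 235 [-0.0033 -0.0634] along -0.0634 off -0.0021
264 231 236 [-0.0044 -0.0678] along -0.0679 off -0.0013
266 231 236 [-0.0044 -0.0722] along -0.0724 off -0.0017
268 231 236 [-0.0044 -0.0767] along -0.0768 off -0.0021
270 231 237 [-0.0056 -0.0811] along -0.0813 off -0.0013
272 231 237 [-0.0056 -0.0856] along -0.0857 off -0.0017
274 231 237 [-0.0056 -0.09  ] along -0.0902 off -0.0020
276 231 245 [-0.0143 -0.0945] along -0.0953 off 0.0063
278 231 245 [-0.0132 -0.0989] along -0.0997 off 0.0047
280 222 245 [-0.0072 -0.1033] along -0.1036 off -0.0016
282 222 245 [-0.0036 -0.1078] along -0.1077 off -0.0055
284 222 243 [-0.0024 -0.1122] along -0.1120 off -0.0071
286 222 236 [ 0.0054 -0.1167] along -0.1158 off -0.0153
```

move_arm(
  series="0 -1 7 0 0 0;0 -1 13 0 0 0;8 -1 13 0 0 0;16 -1 13 0 0 0;24 -1 13 0 0 0;32 -1 13 0 0 0;37 -1 13 0 0 0;37 -1 13 0 0 0",
)

```text
time: 10.93
position: [0.4988, 0.0533, 0.0317]
tool_rot: [0.736, 0.677, 0.0, 0.0]
ft_force: [1.6, -0.8, -2.6]
grip_width: 0.0129
grip_force: 34.9
```

move_arm(
  series="4 0 0 0 0 0;8 0 0 0 0 0;12 0 0 0 0 0;16 0 0 0 0 0;20 0 0 0 0 0;23 0 0 0 0 0;23 0 0 0 0 0;23 0 0 0 0 0",
)

```text
time: 11.6
position: [0.5007, 0.0749, 0.0315]
tool_rot: [0.736, 0.677, -0.0, 0.0]
ft_force: [1.7, -0.9, -2.7]
grip_width: 0.0126
grip_force: 34.9
```

move_arm(
  series="3 0 0 0 0 0;6 0 0 0 0 0;9 0 0 0 0 0;12 0 0 0 0 0;15 0 0 0 0 0;15 0 0 0 0 0;15 0 0 0 0 0",
)

```text
time: 12.18
position: [0.5019, 0.09, 0.0315]
tool_rot: [0.736, 0.677, 0.0, 0.0]
ft_force: [0.5, -0.5, -2.8]
grip_width: 0.0128
grip_force: 34.9
```

move_arm(
  series="4 0 0 0 0 0;8 0 0 0 0 0;12 0 0 0 0 0;16 0 0 0 0 0;20 0 0 0 0 0;24 0 0 0 0 0;24 0 0 0 0 0;24 0 0 0 0 0",
)

```text
time: 12.85
position: [0.504, 0.114, 0.0315]
tool_rot: [0.736, 0.677, 0.0, 0.0]
ft_force: [-0.3, -0.4, -3.0]
grip_width: 0.0128
grip_force: 34.9
```

move_arm(
  series="4 0 0 0 0 0;8 0 0 0 0 0;12 0 0 0 0 0;16 0 0 0 0 0;20 0 0 0 0 0;24 0 0 0 0 0;28 0 0 0 0 0;31 0 0 0 0 0",
)

```text
time: 13.52
position: [0.5068, 0.145, 0.0316]
tool_rot: [0.736, 0.677, 0.0, 0.0]
ft_force: [0.6, -0.2, -2.9]
grip_width: 0.013
grip_force: 34.9
```

move_arm(
  series="0 0 0 0 0 0;0 0 0 0 0 0",
)

```text
time: 13.68
position: [0.5067, 0.1448, 0.0315]
tool_rot: [0.736, 0.677, 0.0, 0.0]
ft_force: [0.2, 0.5, -1.8]
grip_width: 0.0126
grip_force: 34.9
```

move_arm(
  series="0 0 0 0 0 0;0 0 0 0 0 0;0 0 0 0 0 0;0 0 0 0 0 0;0 0 0 0 0 0;0 0 0 0 0 0;0 0 0 0 0 0;0 0 0 0 0 0",
  jaw=0.65,
)

```text
time: 14.35
position: [0.5066, 0.1445, 0.0316]
tool_rot: [0.736, 0.677, 0.0, 0.0]
ft_force: [0.3, -0.6, 0.4]
grip_width: 0.054
grip_force: 0.0
```

```bash
python3 - <<'E'
from go import *
o=robot.get_obs(); print(o["time"],o["position"],o["ft_force"])
for n in("side","top"):
    k=robot.camera(n)
    for th in("rod","rod_handle"):
        for r in robot.tip_of(k,th)[:2]: print(n,th,np.round(r["xyz"],4),round(r["p"],2))
E
```

```text
14.35 [0.50661022 0.14447961 0.03157211] [ 0.28525614 -0.64891901  0.38665698]
side rod [0.4999 0.1101 0.0456] 0.74
side rod_handle [0.4996 0.0636 0.0456] 0.58
top rod [0.5055 0.1078 0.0498] 0.55
top rod_handle [0.5049 0.0643 0.044 ] 0.83
```

move_arm(
  series="0 0 -25 0 0 0;0 0 -58 0 0 0;-15 0 -58 0 0 0;-45 0 -58 0 0 0;-75 0 -58 0 0 0;-81 0 -58 0 0 0;-81 0 -58 0 0 0;-81 0 -58 0 0 0",
)

```text
time: 15.32
position: [0.4998, 0.0639, 0.0895]
tool_rot: [0.737, 0.676, 0.0, -0.0]
ft_force: [1.1, 0.2, -0.1]
grip_width: 0.0567
grip_force: 0.0
```

move_arm(
  series="0 0 25 0 0 0;0 0 45 0 0 0;0 0 58 0 0 0;0 0 62.5 0 0 0;0 0 62.5 0 0 0;0 0 62.5 0 0 0",
)

```text
time: 15.82
position: [0.4999, 0.0646, 0.0271]
tool_rot: [0.736, 0.677, 0.0, -0.0]
ft_force: [1.5, -0.3, 0.4]
grip_width: 0.0564
grip_force: 0.0
```

```bash
python3 - <<'E'
from go import *
o=robot.get_obs(); print(o["time"],o["position"],o["ft_force"])
k=robot.camera("side")
for th in("rod","rod_handle"):
    for r in robot.tip_of(k,th)[:2]: print(th,np.round(r["xyz"],4),round(r["p"],2))
save(k,"handle",(270,170,370,260),5)
E
```

```text
15.8167 [0.49987813 0.06461376 0.02708472] [ 1.46605227 -0.27816771  0.43294436]
rod [0.5002 0.1109 0.0476] 0.82
rod [ 6.749e-01 -1.910e-01  6.000e-04] 0.35
rod_handle [0.5004 0.0643 0.0456] 0.66
rod_handle [ 0.671  -0.1913  0.0023] 0.34
```

View pics/handle.png

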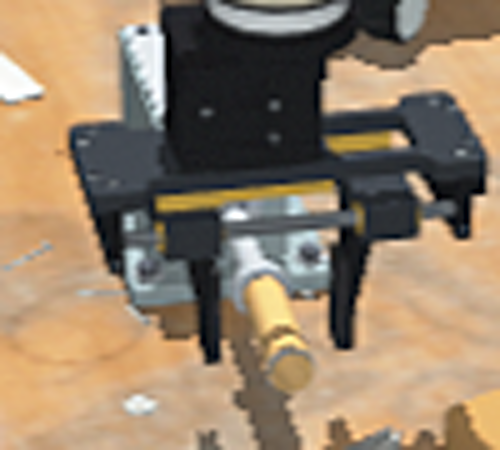

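The fingers (tips at crop (210,360) and (342,347)) straddle the handle (~(275,320)) behind the collar. Closing now.

move_arm(
  series="0 0 0 0 0 0;0 0 0 0 0 0;0 0 0 0 0 0;0 0 0 0 0 0;0 0 0 0 0 0;0 0 0 0 0 0;0 0 0 0 0 0;0 0 0 0 0 0",
  jaw=0,
  newtons=30,
)

```text
time: 16.63
position: [0.5, 0.0637, 0.0271]
tool_rot: [0.736, 0.677, 0.0, 0.0]
ft_force: [0.6, -0.1, 0.1]
grip_width: 0.0213
grip_force: 30.0
```

```bash
python3 - <<'E'
from h import *
o=robot.get_obs(); print(o["position"],o["ft_force"],o["moment"],o["grip_width"])
E
```

```text
[0.50003455 0.06370554 0.02705768] [ 0.62996973 -0.10768167  0.08471764] [-0.10720322 -0.01044962 -0.08476799] 0.021316888533474476
```

Gripped with no side load. Now I'll level it: lift 3.6 mm and pitch −1.6°.

move_arm(
  series="0 0 -1.2 0 -0.5 0;0 0 -2.4 0 -1.1 0;0 0 -3.6 0 -1.6 0;0 0 -3.6 0 -1.6 0;0 0 -3.6 0 -1.6 0",
  newtons=45,
)

```text
time: 17.05
position: [0.4998, 0.064, 0.0307]
tool_rot: [0.736, 0.677, -0.01, 0.01]
ft_force: [0.8, -0.4, -1.8]
grip_width: 0.0208
grip_force: 45.0
```

```bash
python3 - <<'E'
from h import *
o=robot.get_obs(); print(o["time"],o["position"],o["ft_force"],o["moment"],o["tool_rot"])
E
```

```text
17.05 [0.49980907 0.06397254 0.03067448] [ 0.77610667 -0.40509581 -1.7609101 ] [-0.07710239 -0.03392663 -0.10009084] [ 0.73607285  0.67675657 -0.01029172  0.00955949]
```

move_arm(
  series="2 0 -0.06 0 0 0;4 0 -0.11 0 0 0;6 0 -0.17 0 0 0;8 0 -0.22 0 0 0;10 0 -0.28 0 0 0;12 0 -0.34 0 0 0;14 0 -0.39 0 0 0;16 0 -0.45 0 0 0",
)

```text
time: 17.72
position: [0.5011, 0.0781, 0.0307]
tool_rot: [0.736, 0.677, -0.011, 0.01]
ft_force: [-0.0, -9.6, -0.1]
grip_width: 0.0205
grip_force: 45.0
```

move_arm(
  series="2 0 -0.06 0 0 0;4 0 -0.11 0 0 0;6 0 -0.17 0 0 0;8 0 -0.22 0 0 0;10 0 -0.28 0 0 0;12 0 -0.34 0 0 0;14 0 -0.39 0 0 0;16 0 -0.45 0 0 0",
)

```text
time: 18.38
position: [0.5028, 0.0934, 0.031]
tool_rot: [0.735, 0.677, -0.012, 0.011]
ft_force: [0.4, -12.2, 1.8]
grip_width: 0.0207
grip_force: 45.0
```

move_arm(
  series="2 0 -0.6 0 0.2 0;4 0 -1.1 0 0.2 0;6 0 -1.2 0 0.2 0;8 0 -1.2 0 0.2 0;10 0 -1.3 0 0.2 0;12 0 -1.3 0 0.2 0;14 0 -1.4 0 0.2 0;16 0 -1.4 0 0.2 0",
)

```text
time: 19.05
position: [0.5039, 0.1099, 0.0317]
tool_rot: [0.736, 0.677, -0.01, 0.009]
ft_force: [0.8, -10.0, -0.1]
grip_width: 0.0204
grip_force: 45.0
```

move_arm(
  series="2 0 -0.1 0 0 0;4 0 -0.1 0 0 0;6 0 -0.2 0 0 0;8 0 -0.2 0 0 0;9.5 0 -0.3 0 0 0;11 0 -0.3 0 0 0;12.5 0 -0.4 0 0 0;14 0 -0.4 0 0 0",
)

```text
time: 19.72
position: [0.5053, 0.1236, 0.0318]
tool_rot: [0.736, 0.677, -0.01, 0.009]
ft_force: [0.7, -11.3, 0.8]
grip_width: 0.0211
grip_force: 45.0
```

move_arm(
  series="1.5 0 -0.2 0 0 0;3 0 -0.3 0 0 0;4.5 0 -0.3 0 0 0;6 0 -0.4 0 0 0;7.5 0 -0.4 0 0 0;9 0 -0.5 0 0 0",
)

```text
time: 20.22
position: [0.506, 0.1326, 0.0321]
tool_rot: [0.736, 0.677, -0.01, 0.009]
ft_force: [0.5, -10.4, -0.3]
grip_width: 0.0207
grip_force: 45.0
```

move_arm(
  series="1.2 0 0 0 0 0;2.4 0 -0.1 0 0 0;3.6 0 -0.1 0 0 0;4.8 0 -0.1 0 0 0;6 0 -0.2 0 0 0",
)

```text
time: 20.63
position: [0.5065, 0.1386, 0.0321]
tool_rot: [0.736, 0.677, -0.01, 0.009]
ft_force: [1.3, -9.3, -0.4]
grip_width: 0.0207
grip_force: 45.0
```

move_arm(
  series="1.2 0 0 0 0 0;2.4 0 -0.1 0 0 0;3.6 0 -0.1 0 0 0;4.8 0 -0.1 0 0 0",
)

```text
time: 20.97
position: [0.5066, 0.1398, 0.0321]
tool_rot: [0.734, 0.679, -0.013, 0.011]
ft_force: [1.7, -28.5, 1.3]
grip_width: 0.0207
grip_force: 45.0
```

move_arm(
  series="-1 0 0 0 0 0;-2 0 0 0 0 0;-2 0 0 0 0 0;-2 0 0 0 0 0",
)

```text
time: 21.3
position: [0.5066, 0.1396, 0.0321]
tool_rot: [0.735, 0.678, -0.011, 0.01]
ft_force: [1.0, -15.9, -0.0]
grip_width: 0.0207
grip_force: 45.0
```

```bash
python3 - <<'E'
from go import *
o=robot.get_obs(); print(o["time"],o["position"],o["ft_force"],o["moment"])
k=robot.camera("top"); save(k,"home",(150,200,250,265),7)
s=robot.camera("side")
for c in(k,s):
  for th in("rod","rod_handle","dowel"):
    for r in robot.tip_of(c,th)[:1]: print(th,np.round(r["xyz"],4),round(r["p"],2))
E
```

```text
21.3 [0.50663927 0.1396218  0.03211743] [  1.03876612 -15.87612434  -0.02721218] [-2.9315306  -0.19300534 -0.09188489]Traceback (most recent call last):
  File "<stdin>", line 7, in <module>
ValueError: it knows: block, bore_exit, bore_mouth, cradle, pliers, rod, rod_handle, rod_nose, sanding_block, screw_tin
```

View pics/home.png

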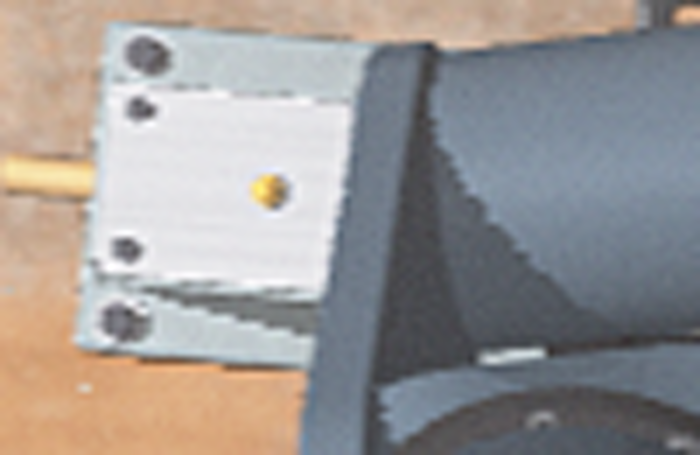

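The dowel stands out of the far side (crop (0–95,175)) and the push stopped abruptly with light side loads, so the collar is seated. I'll relax and release.

move_arm(
  series="-1 0 0 0 0 0;-1.8 0 0 0 0 0;-1.8 0 0 0 0 0",
)

```text
time: 21.75
position: [0.5067, 0.1396, 0.0321]
tool_rot: [0.736, 0.677, -0.01, 0.009]
ft_force: [0.2, -9.2, -0.8]
grip_width: 0.0206
grip_force: 45.0
```

move_arm(
  series="0 0 0 0 0 0;0 0 0 0 0 0;0 0 0 0 0 0;0 0 0 0 0 0;0 0 0 0 0 0;0 0 0 0 0 0;0 0 0 0 0 0;0 0 0 0 0 0",
  jaw=0.7,
)

```text
time: 22.42
position: [0.5063, 0.1418, 0.0321]
tool_rot: [0.736, 0.677, -0.009, 0.008]
ft_force: [0.7, -0.1, 0.0]
grip_width: 0.0591
grip_force: 0.0
```

move_arm(
  series="0 0 -15 0 0 0;0 0 -40 0 0 0;0 0 -75 0 0 0;-30 0 -100 0 0 0;-60 0 -110 0 0 0;-90 0 -120 0 0 0;-110 0 -120 0 0 0;-110 0 -120 0 0 0",
)

```text
time: 23.08
position: [0.4979, 0.0318, 0.1558]
tool_rot: [0.737, 0.675, -0.009, 0.01]
ft_force: [-0.4, -0.1, -0.3]
grip_width: 0.0608
grip_force: 0.0
```

```bash
python3 - <<'E'
from go import *
o=robot.get_obs(); print(o["time"],o["position"],o["ft_force"])
k=robot.camera("top"); s=robot.camera("side")
for c in(k,s):
  for th in("rod","rod_handle"):
    for r in robot.tip_of(c,th)[:1]: print(th,np.round(r["xyz"],4),round(r["p"],2))
a=cv2.resize(s["img"][150:250,260:360,::-1],None,fx=4,fy=4); b=cv2.resize(k["img"][195:285,150:250,::-1],None,fx=4,fy=4)
q=np.zeros((400,800,3),np.uint8);q[:,:400]=a;q[:360,400:]=b;cv2.imwrite("pics/final.png",q)
E
```

```text
23.0833 [0.49786113 0.03184741 0.15577553] [-0.37290833 -0.13986933 -0.25364063]
rod [0.5111 0.1864 0.0568] 0.62
rod_handle [0.5057 0.1445 0.0491] 0.67
rod [0.5061 0.1834 0.0455] 0.72
rod_handle [0.5057 0.1416 0.0525] 0.59
```

View pics/final.png

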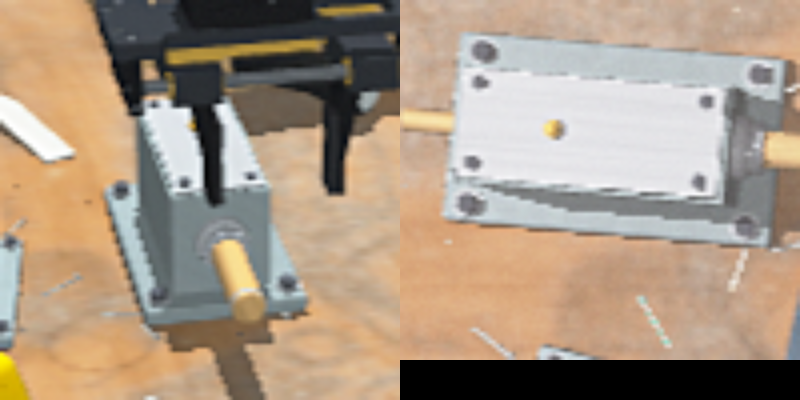

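The collar sits on the sleeve (side crop (220,240), top crop (750,145)), the rod is straight and the dowel sticks out at left. The gripper is clear.

```bash
python3 -c "
from rig import robot
print(robot.hand_in())"
```

```text
the job is handed in; nothing more can be done
None
```

The rod is home with its collar on the sleeve, the dowel is driven out of the far side, the rod is released and the job is handed in; I don't have the judge's verdict.

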